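# Set the iris of a bench dust extractor to its marker and start it

### The arm

A 6-joint arm with a two-finger parallel gripper is mounted at the origin on a cart in front of the work surface, level with it; the furniture and walls round the work are solid. World frame = base frame: x ahead of the robot, y to its left, z up, the work surface at z = 0. Lengths are in m, angles in rad, forces in N, time in s.
With the tool pointing down it reaches from about 0.425 to 0.95 m from the base axis. Payload 3.5 kg.
Tool frame: the origin (TCP) lies on the centre line of the jaws, within the pads' length; the fingertips stand 14 mm ahead of it and the grasp point (between the pads) lies 5 mm behind it (tips_ahead is the distance from the TCP to the fingertips, in m); y points along the fingers, z is the direction in which the jaws open and shut, and the axes are right-handed (so a half turn about y gives the same grasp; the last joint's range is limited). The gripper opens to 85 mm and grips with 20 to 120 N. Pads are 22 mm wide; open, the fingers measure 114 mm over their backs; the gripper's body (76 mm by 85 mm) begins 54 mm behind the grasp point. The pads swing forward as they close: fully open they stand 13 mm farther back than shut.
Start: joints at [-1.334, 0.286, 1.577, -0, 1.279, -0.15], TCP at [0.255, -0.625, 0.245] pointing down, gripper open.
Joint ranges: [-2.77, 2.77], [-0.9, 2.22], [0.21, 2.48], [-1.53, 4.67], [0.24, 2.81], [-2.84, 2.84]. Speed limits (rad/s): [2.79, 2.79, 3.14, 3.14, 3.14, 3.14].

### API

Orientations are given as a unit quaternion [x, y, z, w].
In Python, from plant import get_state, read_camera, sign_off, tips_ahead gives the robot as it stands.
- The arm moves only by the tool send_rows, never from a script. Its argument "plan" is a list of rows, each a list of 2 entries, a list of its own where there are three numbers: the shift along the tool's x, y, z in units of 12 cm (1.0 is 12 cm), then the turn, a rotation vector about the tool's x, y, z in units of 360 degrees (1.0 is 360 degrees). In form: [[[tx, ty, tz], [rx, ry, rz]], ...]. A call has 1 to 12 rows; each row shifts and turns the commanded pose from where the row before left it, along the tool's axes as they then stand; what a row does not reach is not made up. A row lasts 1/10 s, in which the tool goes at most 50 mm and 8.59 degrees, less where a joint would pass 70% of its speed; a pose out of reach is approached as far as the arm can. A call with a number of a shift or a turn outside -1 to 1 is refused whole. A call with a gripper value outside its range is refused whole. "gripper" is the closure, from 0 (fully open) to 1 (shut), set as the call begins (left out, the last holds). The fingers move at their own pace and stop on an object; "grip_force" is the grip in N (left out, the last holds). Time passes only in rows, so rows that do not move let the fingers close. It gives the time, the measured TCP pose, the force and the opening at its end, in the units of the state.
- get_state(): the state, without advancing time (a new reading comes with each control period).
- read_camera(name): name is "scene" or "side" or "wrist"; returns a dict with "img" (420x560x3 uint8, blue, green, red), "fx", "fy", "cx", "cy" (pixels), "D" ([k1, k2, p1, p2, k3] as OpenCV has them; the pictures are not rectified), "world_from_camera" (4x4, takes a point from camera to world coordinates); the wrist camera has in their place "mount" (4x4, takes a point from camera to tool coordinates, whose origin is the TCP and whose axes are the tool frame's). Camera axes: x right, y down, z forward; pixel columns grow to the right and rows downward; lengths in m; the calibration is good to about 2 mm. A picture is of the moment at which its call begins: read the wrist's pose just before it. There is no depth.
- sign_off(): hands the job in, once; it reports no verdict.
The state is a dict: "time": time; "qpos": joint angles; "dq": joint speeds; "joint_efforts": joint torques, N m; "eef_pos": TCP position; "tcp_rot": TCP orientation; "contact_force": force on the tool from outside, world axes, zero at the start; "wrist_torque": the same for the moment, N m; "opening": opening from 0.0 (shut) to 1.0 (fully open).
Only numpy, scipy, OpenCV 4.12 (cv2) and the standard library are available. Lean on these libraries where they do the work, as an engineer would, in place of code of your own. Each camera call takes 0.05 s, during which the arm holds its last target. There are 200 camera calls.

### The job

Get the bench dust extractor ready for brushing down the castings: gently push its black lever knob round with the fingertips until the pointer stands over the red marker on the scale, then press the green start button fully down and let it come up again. Do not start it with the pointer off the marker, and leave the red marker, the casting, the dusting brush, the dark pot and the small cup where they stand.

Things in the scene. Friction and masses are not known exactly. Their poses are not given: they have to be found in the camera images.
- ring_centre (a point): on the vertical axis of the turning aluminium iris ring, 78 mm above the bench; a dark collar (125 mm across, top at 84 mm) with a wire finger guard stands inside the ring. The point's -x axis points along the middle of the pale scale, a flat sector at 69 mm height in front of the drum, 80 to 130 mm from the axis and 0.9 rad to either side; its z is up
- lever_knob (a point): point on the black upright lever knob, 98 mm from the ring's axis. The knob is round, 11 to 17 mm thick, from 83 to 121 mm above the bench, and this point is 105 mm up on its centre line. It stands on a steel arm (16 mm wide, top at 83 mm) fixed to the ring
- pointer_tip (a point): tip of the black pointer at the outer end of the lever, 128 mm from the ring's axis, in line with the knob, 5 mm above the scale
- red_marker (a point): the red setting marker, a tab 11 mm wide clipped over the rim of the scale, reaching out to 149 mm from the ring's axis; this point is on its middle line, 128 mm from the axis, 71 mm above the bench, straight under the pointer tip when the ring is set. Clamped (about 8 N would shift it); the pointer passes over it without touching
- iris_ring (a joint): angle of ring and lever, rad: 0 in the middle of the scale, limits -0.82 (shut) and 0.82 (open), growing anticlockwise seen from above. Steady friction, about 3 N at the knob; stays where it is left. At the start the marker is always further on in the opening (anticlockwise) direction than the lever
- start_button_top (a point): middle of the upper face of the round green start button, 30 mm in diameter, about 88 mm above the bench; moves with the button
- start_button (a joint): travel of the green button, m: 0 when up, 0.006 when fully down; straight down, a spring that takes about 5 N to reach the bottom and brings it up again
- extractor: the dust extractor: grey drum 168 mm across, screwed to the bench by three lugs; origin on the bench under the ring's axis, axes as for ring_centre; the green button's box lies on its +y side, 75 to 140 mm from the axis and 66 mm high
- casting: loose casting with a brown and black bark-like surface, 60 mm thick, 123 mm tall, standing; origin under its centre
- brush: loose dusting brush lying on the bench, 178 x 30 x 10 mm, wooden handle and dark bristles; origin under its centre, length along its x
- pot: loose dark grey pigment pot with a lid, 63 mm wide, 70 mm tall, standing; origin under its centre
- ford_cup: loose grey stepped viscosity cup, 56 mm wide, 53 mm tall, standing; origin under its centre
Mind the look-alikes: they are no part of the job. Of the things shaped like the casting, the brown one is meant.

How it is judged:
By the outcome, as a careful person would: the job done as asked, in the order asked, and still so for the second after the job is handed in, with the robot touching nothing.
It also fails if it takes over 45 s, if anything falls off the work surface, if the arm or the gripper's body presses on something with over 40 N, if the wrist force passes 120 N, or if a joint passes its speed limit or range.

## Working session

There is one attempt and no reset: what is moved stays moved. The work goes in short steps, Python scripts to look and compute and a tool call to move; the robot and the scene stay as the last step left them, time stands still between calls to the robot, and variables do not carry over. Pictures are saved under pics/ and viewed, about 8 in all and at most 12, crops included, and the job is handed in when it is done.

Besides the shell and the picture viewer there is one more tool, called after "Emit:" by a JSON object that holds its "fn" and its "kwargs", one argument or row to a line. send_rows: Moves the arm, as the interface text tells. Its arguments: {"type":"object","properties":{"plan":{"type":"array"},"gripper":{"type":"number"},"grip_force":{"type":"number"}},"required":["plan"]}

```bash
mkdir -p pics; ls; python3 - <<'E'
from plant import *
import cv2,numpy as np
np.set_printoptions(precision=4,suppress=True)
s=get_state();print(s['time'],s['eef_pos'],s['tcp_rot'],s['opening'],s['contact_force'],tips_ahead)
for n in ['scene','side']:
    c=read_camera(n);cv2.imwrite(f'pics/{n}1.png',c['img']);print(n,c['fx'],c['cx'],c['cy'],c['D'],np.array(c['world_from_camera']))
E
```

```text
pics
0.0 [ 0.2545 -0.6245  0.2439] [-0.1359  0.6948 -0.6931  0.1359] 0.9976431479177995 [-0.305  -0.8714 -0.2607] 0.014
scene 503.6821424471141 281.35846123704243 208.08209974225664 [-0.1749  0.      0.      0.      0.    ] [[-0.4057 -0.6989  0.589  -0.3079]
 [-0.914   0.3069 -0.2653  0.3797]
 [ 0.0046 -0.646  -0.7633  1.1828]
 [ 0.      0.      0.      1.    ]]
side 479.79552933932 284.19010190918834 206.0924543151814 [-0.1447  0.      0.      0.      0.    ] [[ 0.9995  0.0318 -0.0046  0.5732]
 [ 0.0204 -0.5152  0.8568 -1.1346]
 [ 0.0249 -0.8565 -0.5156  0.7739]
 [ 0.      0.      0.      1.    ]]
```

View pics/scene1.png

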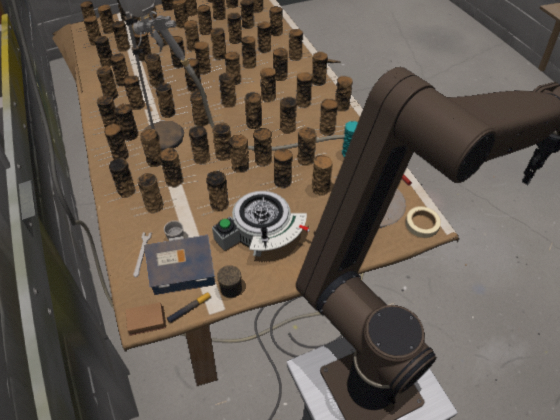

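View pics/side1.png

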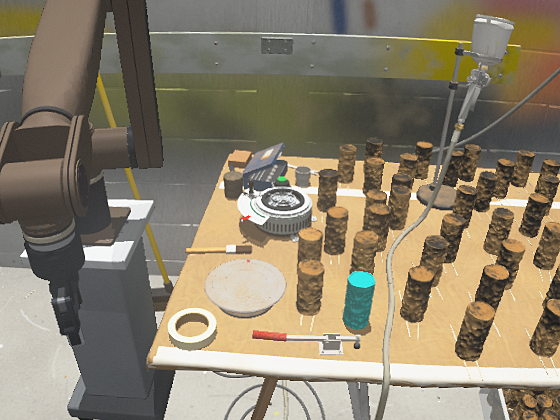

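Scene view: drum at about (262,213), black knob near (264,232), red marker near (305,228), green button near (225,224). I'll enlarge it and compute positions.

```bash
cat > h.py <<'E'
import cv2,numpy as np
from scipy.spatial.transform import Rotation as R
from plant import *
np.set_printoptions(precision=4,suppress=True)
def K(c): return np.array([[c['fx'],0,c['cx']],[0,c['fy'],c['cy']],[0,0,1.]])
def pose(c,s=None):
    if 'world_from_camera' in c: return np.array(c['world_from_camera'])
    T=np.eye(4);T[:3,:3]=R.from_quat(s['tcp_rot']).as_matrix();T[:3,3]=s['eef_pos']
    return T@np.array(c['mount'])
def hit(c,T,uv,z):
    p=cv2.undistortPoints(np.array([[uv]],float),K(c),np.array(c['D'],float))[0,0]
    d=T[:3,:3]@[p[0],p[1],1];o=T[:3,3]
    return o+d*(z-o[2])/d[2]
def proj(c,T,P):
    Ti=np.linalg.inv(T)
    return cv2.projectPoints(np.atleast_2d(np.array(P,float)),cv2.Rodrigues(Ti[:3,:3])[0],Ti[:3,3],K(c),np.array(c['D'],float))[0][:,0]
def masks(img):
    h=cv2.cvtColor(img,cv2.COLOR_BGR2HSV)
    g=cv2.inRange(h,(45,120,60),(80,255,255))
    r=cv2.inRange(h,(0,170,110),(6,255,255))|cv2.inRange(h,(174,170,110),(180,255,255))
    return g,r
def blobs(m,a=6):
    n,_,st,ce=cv2.connectedComponentsWithStats(m)
    return [(st[i][4],ce[i]) for i in range(1,n) if st[i][4]>=a]
E
python3 - <<'E'
from h import *
for n,box in [('scene',(190,170,140,100)),('side',(200,150,140,100))]:
    c=read_camera(n);T=pose(c);g,r=masks(c['img'])
    for a,p in blobs(g): print(n,'green',a,p,hit(c,T,p,.086))
    for a,p in blobs(r): print(n,'red',a,p,hit(c,T,p,.071))
    x,y,w,h=box
    cv2.imwrite(f'pics/{n}z.png',cv2.resize(c['img'][y:y+h,x:x+w],None,fx=5.5,fy=5.5,interpolation=cv2.INTER_CUBIC))
    if n=='scene':
        for k,p,z in [('ring',(262,213),.084),('knobtop',(264,231),.121)]: print(k,hit(c,T,p,z))
E
```

```text
scene green 70 [224.5714 223.2143] [0.5516 0.1658 0.086 ]
scene red 13 [405.9231 179.0769] [ 0.5027 -0.4058  0.071 ]
scene red 20 [303.9  227.45] [ 0.4596 -0.0358  0.071 ]
ring [0.5454 0.0554 0.084 ]
knobtop [0.457  0.0853 0.121 ]
side green 33 [281.4242 178.3333] [0.5552 0.1738 0.086 ]
side red 19 [244.9474 217.4211] [ 0.4612 -0.0328  0.071 ]
side red 23 [257.5652 332.8261] [ 0.524  -0.4576  0.071 ]
```

View pics/scenez.png

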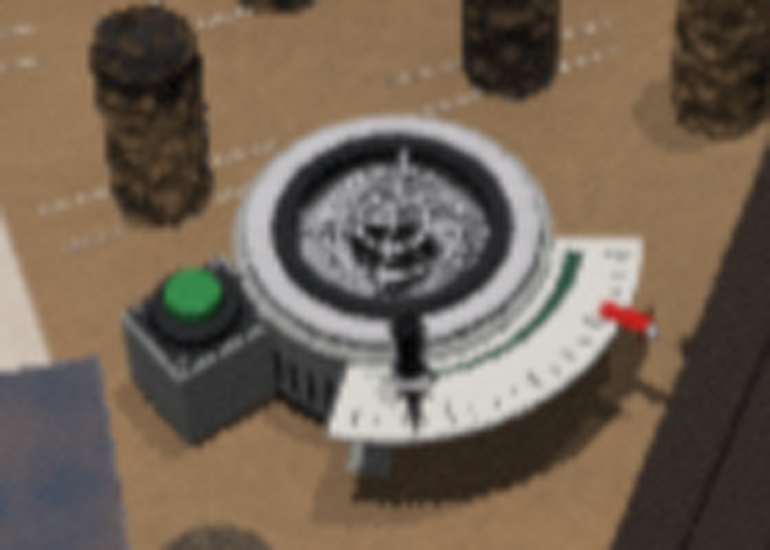

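```bash
python3 - <<'E'
from h import *
c=read_camera('scene');T=pose(c)
f=lambda u,v,z:hit(c,T,(190+u/5.5,170+v/5.5),z)
ring=f(393,226,.084);kt=f(406,325,.121);pt=f(416,432,.074);mk=f(628,318,.071);gb=f(192,290,.088)
for n,p in dict(ring=ring,knob=kt,ptr=pt,mk=mk,btn=gb).items():
    d=(p-ring)[:2];print(n,p,np.linalg.norm(d),np.arctan2(-d[1],-d[0]))
s=get_state();M=R.from_quat(s['tcp_rot']).as_matrix();print(M);print(s['time'],s['qpos'])
w=read_camera('wrist');print(np.array(w['mount']),w['fx'])
E
```

```text
ring [0.5525 0.0541 0.084 ] 0.0 -3.141592653589793
knob [0.4631 0.0833 0.121 ] 0.0939993574872745 -0.31513863199036846
ptr [0.4338 0.0913 0.074 ] 0.12437191899519219 -0.3037201859334919
mk [ 0.4581 -0.0359  0.071 ] 0.13045554829564132 0.7618526607507523
btn [0.5513 0.1647 0.088 ] 0.11057013889723695 -1.5596510417327774
[[-0.9261 -0.0003  0.3772]
 [-0.3772  0.0011 -0.9261]
 [-0.0002 -1.     -0.0012]]
0.25 [-1.334   0.2868  1.5774  0.      1.2786 -0.15  ]
[[-0.0007  0.9496  0.3134 -0.0801]
 [-0.0007 -0.3134  0.9496 -0.1284]
 [ 1.      0.0004  0.0009  0.0001]
 [ 0.      0.      0.      1.    ]] 342.84142821193154
```

```bash
cat >> h.py <<'E'
def rows(wps,step=.045,ang=8.0,s=None):
    """wps: list of (x,y,z,yaw of tool z) ; prints rows in tool units"""
    s=s or get_state();P=np.array(s['eef_pos']);M=R.from_quat(s['tcp_rot']).as_matrix();out=[]
    for x,y,z,a in wps:
        G=np.array([[np.sin(a),0,np.cos(a)],[-np.cos(a),0,np.sin(a)],[0,-1,0.]])
        rv=R.from_matrix(M.T@G).as_rotvec();d=np.array([x,y,z])-P
        n=int(np.ceil(max(np.linalg.norm(d)/step,np.degrees(np.linalg.norm(rv))/ang,1)))
        for i in range(n):
            t=M.T@d/n/.12
            out.append([[round(float(v),3) for v in t],[round(float(v),4) for v in rv/n/2/np.pi]])
            P=P+M@np.array(out[-1][0])*.12;M=M@R.from_rotvec(np.array(out[-1][1])*2*np.pi).as_matrix()
    print(len(out));print(str(out).replace(' ',''))
E
python3 -c "
from h import *
rows([(.5,-.35,.30,-.75),(.475,.122,.30,-.31)])"
```

```text
20
[[[-0.306,-0.051,-0.15],[0.0,-0.0077,-0.0]],[[-0.313,-0.051,-0.135],[0.0,-0.0077,-0.0]],[[-0.32,-0.051,-0.12],[0.0,-0.0077,-0.0]],[[-0.325,-0.051,-0.104],[0.0,-0.0077,-0.0]],[[-0.33,-0.051,-0.088],[0.0,-0.0077,-0.0]],[[-0.333,-0.051,-0.072],[0.0,-0.0077,-0.0]],[[-0.337,-0.051,-0.056],[0.0,-0.0077,-0.0]],[[-0.339,-0.051,-0.04],[0.0,-0.0077,-0.0]],[[-0.34,-0.051,-0.023],[0.0,-0.0077,-0.0]],[[-0.249,0.0,-0.257],[0.0,-0.0063,-0.0]],[[-0.259,0.0,-0.247],[0.0,-0.0063,-0.0]],[[-0.269,0.0,-0.237],[0.0,-0.0063,-0.0]],[[-0.278,0.0,-0.226],[0.0,-0.0063,-0.0]],[[-0.287,0.0,-0.215],[0.0,-0.0063,-0.0]],[[-0.295,0.0,-0.203],[0.0,-0.0063,-0.0]],[[-0.303,0.0,-0.191],[0.0,-0.0063,-0.0]],[[-0.31,0.0,-0.179],[0.0,-0.0063,-0.0]],[[-0.317,0.0,-0.167],[0.0,-0.0063,-0.0]],[[-0.323,0.0,-0.154],[0.0,-0.0063,-0.0]],[[-0.329,0.0,-0.141],[0.0,-0.0063,-0.0]]]
```

Emit:
{"fn": "send_rows", "kwargs": {
  "plan": [
    [[-0.31, -0.05, -0.15], [0, -0.008, 0]],
    [[-0.31, -0.05, -0.135], [0, -0.008, 0]],
    [[-0.32, -0.05, -0.12], [0, -0.008, 0]],
    [[-0.325, -0.05, -0.105], [0, -0.008, 0]],
    [[-0.33, -0.05, -0.09], [0, -0.008, 0]],
    [[-0.335, -0.05, -0.07], [0, -0.008, 0]],
    [[-0.335, -0.05, -0.055], [0, -0.008, 0]],
    [[-0.34, -0.05, -0.04], [0, -0.008, 0]],
    [[-0.34, -0.05, -0.025], [0, -0.008, 0]],
    [[-0.25, 0, -0.255], [0, -0.006, 0]],
    [[-0.26, 0, -0.245], [0, -0.006, 0]],
    [[-0.27, 0, -0.235], [0, -0.006, 0]]
  ],
  "gripper": 1,
  "grip_force": 20
}}

```text
time: 1.5
eef_pos: [0.49, -0.218, 0.2992]
tcp_rot: [-0.325, 0.628, -0.628, 0.325]
contact_force: [0.2, 0.8, 0.1]
opening: 0.001
```

```bash
python3 -c "
from h import *
s=get_state();print(s['time'],s['eef_pos'],s['opening'],s['qpos'],s['contact_force'])
rows([(.475,.122,.30,-.31)])"
```

```text
1.5 [ 0.49   -0.218   0.2992] 0.001274392015726405 [-0.6079 -0.0604  1.8564  0.0001  1.3455  0.009 ] [0.1996 0.7617 0.0857]
8
[[[-0.28,-0.001,-0.218],[-0.0,-0.0061,-0.0]],[[-0.288,-0.001,-0.207],[-0.0,-0.0061,-0.0]],[[-0.296,-0.001,-0.196],[-0.0,-0.0061,-0.0]],[[-0.303,-0.001,-0.184],[-0.0,-0.0061,-0.0]],[[-0.31,-0.001,-0.172],[-0.0,-0.0061,-0.0]],[[-0.316,-0.001,-0.16],[-0.0,-0.0061,-0.0]],[[-0.322,-0.001,-0.148],[-0.0,-0.0061,-0.0]],[[-0.328,-0.001,-0.136],[-0.0,-0.0061,-0.0]]]
```

Emit:
{"fn": "send_rows", "kwargs": {
  "plan": [
    [[-0.28, 0, -0.22], [0, -0.006, 0]],
    [[-0.29, 0, -0.205], [0, -0.006, 0]],
    [[-0.295, 0, -0.195], [0, -0.006, 0]],
    [[-0.305, 0, -0.185], [0, -0.006, 0]],
    [[-0.31, 0, -0.17], [0, -0.006, 0]],
    [[-0.315, 0, -0.16], [0, -0.006, 0]],
    [[-0.32, 0, -0.15], [0, -0.006, 0]],
    [[-0.33, 0, -0.135], [0, -0.006, 0]],
    [[0, 0, 0], [0, 0, 0]]
  ]
}}

```text
time: 2.4
eef_pos: [0.4758, 0.1247, 0.2995]
tcp_rot: [-0.416, 0.572, -0.571, 0.417]
contact_force: [0.4, 0.1, 0.5]
opening: -0.002
```

```bash
python3 - <<'E'
from h import *
s=get_state();c=read_camera('wrist');T=pose(c,s);cv2.imwrite('pics/w1.png',cv2.resize(c['img'],(784,588)))
print(s['eef_pos'],T[:3,3])
g,r=masks(c['img'])
for a,p in blobs(g,20): print('green',a,p,hit(c,T,p,.088))
for a,p in blobs(r,20): print('red',a,p,hit(c,T,p,.071))
E
```

```text
[0.4758 0.1247 0.2995] [0.5002 0.2008 0.428 ]
green 717 [343.3278 118.0446] [0.5543 0.1651 0.088 ]
```

View pics/w1.png

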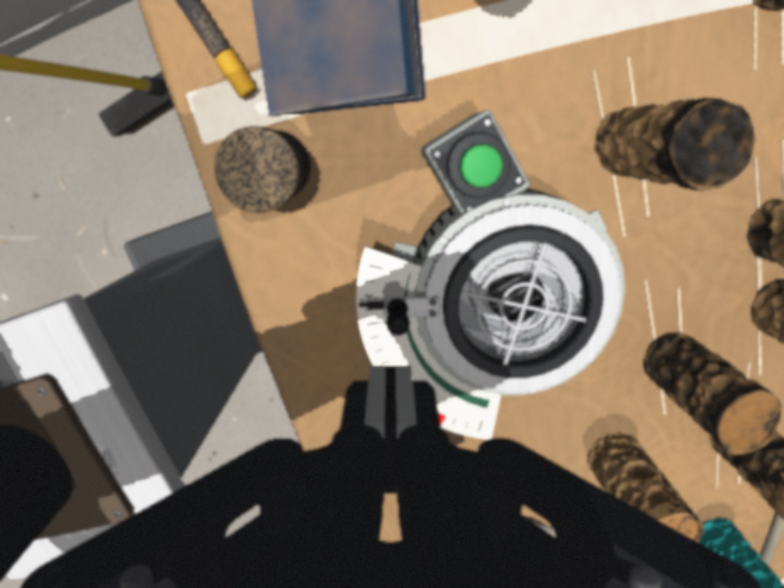

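```bash
python3 - <<'E'
from h import *
s=get_state();c=read_camera('wrist');T=pose(c,s)
f=lambda u,v,z:hit(c,T,(u/1.4,v/1.4),z)
ring=f(524,302,.084);
P=dict(ring=ring,ktop=f(399,324,.121),kbase=f(396,305,.083),ptr=f(359,304,.074),mk=f(441,421,.071),btn=f(482,165,.088))
for n,p in P.items():
    d=(p-ring)[:2];print(n,p,np.linalg.norm(d),np.arctan2(-d[1],-d[0]))
print(proj(c,T,[np.array(s['eef_pos'])-[0,0,.014]])*1.4)
x,y=220,140
cv2.imwrite('pics/w1z.png',cv2.resize(c['img'][y:y+180,x:x+240],None,fx=3.3,fy=3.3,interpolation=cv2.INTER_CUBIC))
E
```

```text
ring [0.5614 0.054  0.084 ] 0.0 -3.141592653589793
ktop [0.469  0.0805 0.121 ] 0.09611550761415912 -0.279069546727377
kbase [0.4676 0.0814 0.083 ] 0.09771496249327212 -0.2836482785386341
ptr [0.4395 0.0879 0.074 ] 0.12657508315956326 -0.27135915197874355
mk [ 0.4713 -0.036   0.071 ] 0.12736404701334492 0.7846417793886754
btn [0.5557 0.1625 0.088 ] 0.10860825431161335 -1.517590895649179
[[389.9802 388.5055]]
```

View pics/w1z.png

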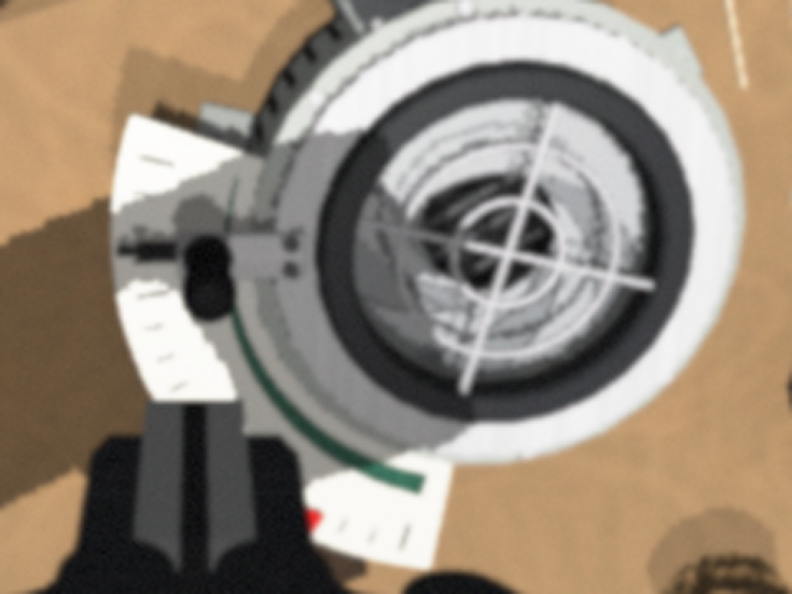

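Emit:
{"fn": "send_rows", "kwargs": {
  "plan": [
    [[0, 0.35, 0], [0, 0, 0]],
    [[0, 0.35, 0], [0, 0, 0]],
    [[0, 0.35, 0], [0, 0, 0]],
    [[0, 0.3, 0], [0, 0, 0]],
    [[0, 0.25, 0], [0, 0, 0]],
    [[0, 0, 0], [0, 0, 0]]
  ]
}}

```text
time: 3.1
eef_pos: [0.4732, 0.119, 0.1027]
tcp_rot: [-0.417, 0.575, -0.571, 0.411]
contact_force: [-0.0, 0.7, -0.3]
opening: -0.003
```

```bash
cat >> h.py <<'E'
C=np.array([.560,.054])
def arc(t,c,r=.098,z=.107):
    p=C-r*np.array([np.cos(t),np.sin(t)])-c*np.array([np.sin(t),-np.cos(t)]);return (*p,z,t)
def lever(s):
    M=R.from_quat(s['tcp_rot']).as_matrix();return np.arctan2(M[1,2],M[0,2])
E
python3 - <<'E'
from h import *
s=get_state();print(s['time'],s['eef_pos'],s['contact_force'],lever(s))
rows([arc(-.28,.019)],step=.007)
rows([arc(-.28,.022)]+[arc(-.28+.1*i,.018) for i in range(1,4)],step=.004)
E
```

```text
3.1 [0.4732 0.119  0.1027] [-0.0429  0.6661 -0.2524] -0.31949041211372087
3
[[[0.054,-0.012,0.011],[0.0005,-0.0021,0.0002]],[[0.054,-0.012,0.011],[0.0005,-0.0021,0.0002]],[[0.054,-0.012,0.01],[0.0005,-0.0021,0.0002]]]
15
[[[0.027,-0.007,0.007],[0.0003,-0.0013,0.0001]],[[0.027,-0.007,0.006],[0.0003,-0.0013,0.0001]],[[0.027,-0.007,0.006],[0.0003,-0.0013,0.0001]],[[0.027,-0.007,0.006],[0.0003,-0.0013,0.0001]],[[0.027,-0.007,0.006],[0.0003,-0.0013,0.0001]],[[0.029,-0.0,-0.003],[0.0,-0.0039,0.0]],[[0.029,-0.0,-0.003],[0.0,-0.0039,0.0]],[[0.029,-0.0,-0.004],[0.0,-0.0039,0.0]],[[0.029,-0.0,-0.005],[0.0,-0.0039,0.0]],[[0.028,-0.0,-0.004],[0.0,-0.0053,0.0]],[[0.027,-0.0,-0.005],[0.0,-0.0053,0.0]],[[0.027,-0.0,-0.005],[0.0,-0.0053,0.0]],[[0.028,-0.0,-0.004],[0.0,-0.0053,0.0]],[[0.027,-0.0,-0.004],[0.0,-0.0053,0.0]],[[0.027,-0.0,-0.005],[0.0,-0.0053,0.0]]]
```

Emit:
{"fn": "send_rows", "kwargs": {
  "plan": [
    [[0.03, -0.01, 0.007], [0, -0.001, 0]],
    [[0.03, -0.01, 0.006], [0, -0.001, 0]],
    [[0.03, -0.005, 0.006], [0, -0.001, 0]],
    [[0.03, -0.005, 0.006], [0, -0.001, 0]],
    [[0.03, -0.005, 0.006], [0, -0.001, 0]],
    [[0.03, 0, 0], [0, -0.003, 0]],
    [[0.03, 0, -0.003], [0, -0.004, 0]],
    [[0.03, 0, -0.004], [0, -0.004, 0]]
  ]
}}

```text
time: 3.9
eef_pos: [0.4715, 0.0927, 0.1122]
tcp_rot: [-0.443, 0.551, -0.551, 0.444]
contact_force: [0.7, 3.5, 2.4]
opening: 0.003
```

```bash
python3 - <<'E'
from h import *
s=get_state();c=read_camera('wrist');T=pose(c,s);cv2.imwrite('pics/w2.png',c['img'])
print(s['time'],s['eef_pos'],s['contact_force'],lever(s))
rows([arc(-.2+.1*i,.018) for i in range(1,9)],step=.004)
E
```

```text
3.9 [0.4715 0.0927 0.1122] [0.6707 3.4951 2.4278] -0.2152038937267376
25
[[[0.025,0.011,-0.01],[-0.0,-0.0046,-0.0001]],[[0.024,0.011,-0.01],[-0.0,-0.0046,-0.0001]],[[0.024,0.011,-0.011],[-0.0,-0.0046,-0.0001]],[[0.024,0.011,-0.012],[-0.0,-0.0046,-0.0001]],[[0.028,-0.0,-0.004],[-0.0,-0.0052,0.0001]],[[0.027,-0.0,-0.004],[-0.0,-0.0052,0.0001]],[[0.027,-0.0,-0.005],[-0.0,-0.0052,0.0001]],[[0.027,-0.0,-0.004],[-0.0,-0.0054,-0.0]],[[0.027,-0.0,-0.005],[-0.0,-0.0054,-0.0]],[[0.027,-0.0,-0.006],[-0.0,-0.0054,-0.0]],[[0.028,-0.0,-0.003],[-0.0,-0.0053,-0.0]],[[0.028,-0.0,-0.004],[-0.0,-0.0053,-0.0]],[[0.027,-0.0,-0.005],[-0.0,-0.0053,-0.0]],[[0.027,-0.0,-0.004],[-0.0,-0.0053,-0.0]],[[0.027,-0.0,-0.005],[-0.0,-0.0053,-0.0]],[[0.027,-0.0,-0.006],[-0.0,-0.0053,-0.0]],[[0.028,-0.0,-0.003],[-0.0001,-0.0053,-0.0]],[[0.028,-0.0,-0.004],[-0.0001,-0.0053,-0.0]],[[0.027,-0.0,-0.005],[-0.0001,-0.0053,-0.0]],[[0.027,-0.0,-0.004],[0.0,-0.0053,-0.0]],[[0.027,-0.0,-0.005],[0.0,-0.0053,-0.0]],[[0.027,-0.0,-0.006],[0.0,-0.0053,-0.0]],[[0.028,-0.001,-0.004],[0.0,-0.0053,-0.0]],[[0.027,-0.001,-0.005],[0.0,-0.0053,-0.0]],[[0.027,-0.001,-0.005],[0.0,-0.0053,-0.0]]]
```

View pics/w2.png

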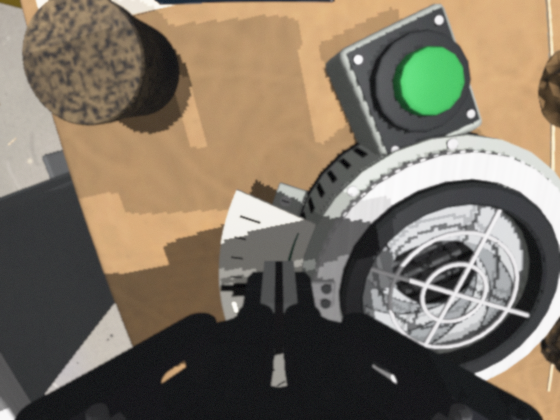

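Contact is made (3.5 N at the knob). The pointer shows at (225,287) beside the fingers, which are centred on the lever. I'll go on along the arc.

Emit:
{"fn": "send_rows", "kwargs": {
  "plan": [
    [[0.027, 0, -0.009], [0, -0.005, 0]],
    [[0.027, 0, -0.009], [0, -0.005, 0]],
    [[0.027, 0, -0.009], [0, -0.005, 0]],
    [[0.027, 0, -0.009], [0, -0.005, 0]],
    [[0.027, 0, -0.005], [0, -0.005, 0]],
    [[0.027, 0, -0.005], [0, -0.005, 0]],
    [[0.027, 0, -0.005], [0, -0.005, 0]],
    [[0.027, 0, -0.005], [0, -0.005, 0]],
    [[0.027, 0, -0.005], [0, -0.005, 0]],
    [[0.027, 0, -0.005], [0, -0.005, 0]],
    [[0.027, 0, -0.005], [0, -0.005, 0]],
    [[0.027, 0, -0.005], [0, -0.005, 0]]
  ]
}}

```text
time: 5.15
eef_pos: [0.4613, 0.0546, 0.112]
tcp_rot: [-0.538, 0.458, -0.458, 0.54]
contact_force: [1.5, 3.0, 0.8]
opening: 0.0
```

```bash
python3 - <<'E'
from h import *
s=get_state();t=lever(s)
print(s['time'],s['eef_pos'],s['contact_force'],t,arc(t,.018),s['qpos'])
E
```

```text
5.15 [0.4613 0.0546 0.112 ] [1.4516 3.0246 0.8008] 0.16170281207721274 (np.float64(0.4603804701265677), np.float64(0.055987276477069595), 0.107, np.float64(0.16170281207721274)) [-0.102  -0.0258  2.187   0.0021  0.9778 -0.2649]
```

Emit:
{"fn": "send_rows", "kwargs": {
  "plan": [
    [[0.027, 0, -0.005], [0, -0.005, 0]],
    [[0.027, 0, -0.005], [0, -0.005, 0]],
    [[0.027, 0, -0.005], [0, -0.005, 0]],
    [[0.027, 0, -0.005], [0, -0.005, 0]],
    [[0.027, 0, -0.005], [0, -0.005, 0]],
    [[0.027, 0, -0.005], [0, -0.005, 0]],
    [[0.027, 0, -0.005], [0, -0.005, 0]],
    [[0.027, 0, -0.005], [0, -0.005, 0]],
    [[0.027, 0, -0.005], [0, -0.005, 0]],
    [[0.027, 0, -0.005], [0, -0.005, 0]],
    [[0.027, 0, -0.005], [0, -0.005, 0]],
    [[0, 0, 0], [0, 0, 0]]
  ]
}}

```text
time: 6.35
eef_pos: [0.4653, 0.0187, 0.1115]
tcp_rot: [-0.609, 0.359, -0.359, 0.61]
contact_force: [-0.1, 3.2, 0.4]
opening: 0.003
```

```bash
python3 - <<'E'
from h import *
s=get_state();t=lever(s)
print(s['time'],s['eef_pos'],s['contact_force'],t,arc(t,.018),s['qpos'])
c=read_camera('wrist');T=pose(c,s)
d=read_camera('scene');x,y=205,190
z=cv2.resize(d['img'][y:y+80,x:x+120],(630,420),interpolation=cv2.INTER_CUBIC)
e=read_camera('side');x,y=210,170;z2=cv2.resize(e['img'][y:y+80,x:x+120],(630,420),interpolation=cv2.INTER_CUBIC)
cv2.imwrite('pics/c3.png',cv2.resize(np.hstack([z,z2]),(800,267)));
im=cv2.resize(c['img'],(440,330));o=np.zeros((597,800,3),np.uint8);o[:330,:440]=im;o[330:]=cv2.resize(np.hstack([z,z2]),(800,267));cv2.imwrite('pics/c3.png',o)
E
```

```text
6.35 [0.4653 0.0187 0.1115] [-0.1258  3.2045  0.3567] 0.5058959163358386 (np.float64(0.4655527701937867), np.float64(0.022255381843022008), 0.107, np.float64(0.5058959163358386)) [-0.1788 -0.0207  2.183   0.0011  0.9793 -0.6853]
```

View pics/c3.png

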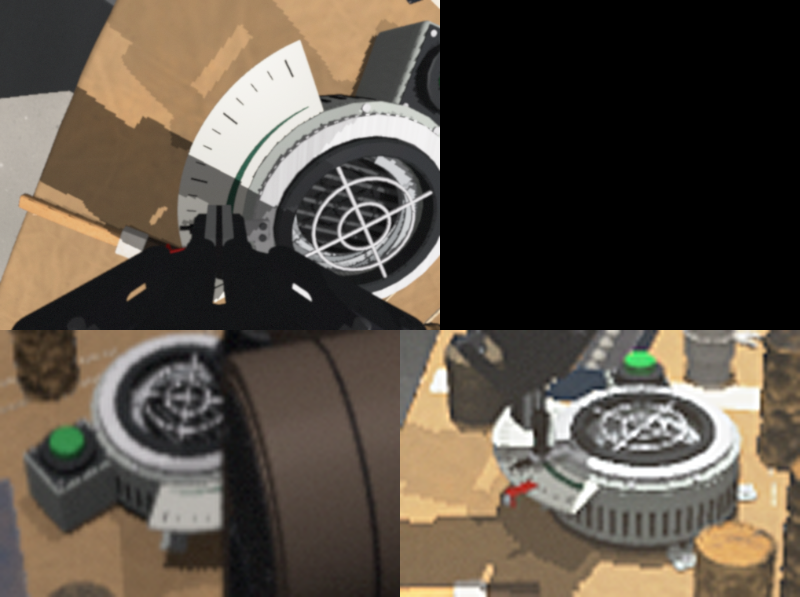

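```bash
python3 - <<'E'
from h import *
s=get_state();c=read_camera('wrist');T=pose(c,s)
g,r=masks(c['img']);k=560/440
ring=hit(c,T,(363*k,226*k),.084);print('ring',ring)
ys,xs=np.nonzero(r[:,:300]);print(len(xs))
for q in (ring[:2],C):
  P=np.array([hit(c,T,(u,v),.071)[:2] for u,v in zip(xs,ys)])-q
  rr=np.linalg.norm(P,axis=1);a=np.arctan2(-P[:,1],-P[:,0]);print(rr.min(),rr.max(),a.min(),a.max())
  p=hit(c,T,(181*k,227*k),.074)[:2]-q;print('ptr',np.linalg.norm(p),np.arctan2(-p[1],-p[0]))
e=read_camera('side');T=pose(e);g,r=masks(e['img'])
for a,p in blobs(r,6):print(a,p,hit(e,T,p,.071))
x,y=130,230
w=c['img'][y:y+140,x:x+180];cv2.imwrite('pics/w3z.png',cv2.resize(w,None,fx=4,fy=4,interpolation=cv2.INTER_CUBIC))
E
```

```text
ring [0.5575 0.0533 0.084 ]
19
0.1303340591094272 0.13706234322220273 0.7132526282892557 0.7216586323582872
ptr 0.12474650389277434 0.5529216268555287
0.1326311194888149 0.13935858316723623 0.705160734250622 0.7135157020522575
ptr 0.12718970768701726 0.5473291004498783
16 [245.25  217.375] [ 0.462  -0.0325  0.071 ]
23 [257.3043 332.8696] [ 0.5235 -0.4577  0.071 ]
```

View pics/w3z.png

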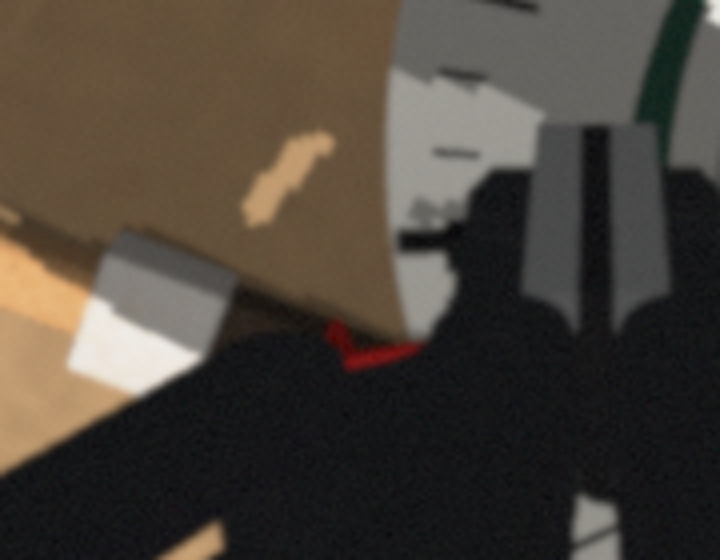

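Emit:
{"fn": "send_rows", "kwargs": {
  "plan": [
    [[0.027, 0, -0.004], [0, -0.005, 0]],
    [[0.027, 0, -0.004], [0, -0.005, 0]],
    [[0.027, 0, -0.004], [0, -0.005, 0]],
    [[0.027, 0, -0.004], [0, -0.005, 0]],
    [[0.02, 0, -0.004], [0, -0.004, 0]],
    [[0, 0, 0], [0, 0, 0]],
    [[-0.05, 0, 0], [0, 0, 0]],
    [[-0.2, -0.2, 0], [0, 0, 0]],
    [[-0.35, -0.2, 0], [0, 0, 0]],
    [[-0.35, -0.1, 0], [0, 0, 0]],
    [[0, 0, 0], [0, 0, 0]],
    [[0, 0, 0], [0, 0, 0]]
  ]
}}

```text
time: 7.8
eef_pos: [0.4016, 0.0948, 0.1718]
tcp_rot: [0.635, -0.311, 0.312, -0.635]
contact_force: [-0.2, -0.6, -0.5]
opening: -0.001
```

```bash
python3 - <<'E'
from h import *
s=get_state();c=read_camera('wrist');T=pose(c,s);print(s['time'],s['eef_pos'],s['contact_force'],lever(s),s['dq'])
np.savez('v4.npz',s=np.r_[s['eef_pos'],s['tcp_rot']])
cv2.imwrite('pics/w4.png',c['img']);cv2.imwrite('pics/w4s.png',cv2.resize(c['img'],(784,588)))
E
```

```text
7.8 [0.4016 0.0948 0.1718] [-0.2265 -0.5763 -0.5324] 0.6588988896105572 [-0.031   0.0344 -0.0104  0.0018 -0.0032 -0.0038]
```

View pics/w4s.png

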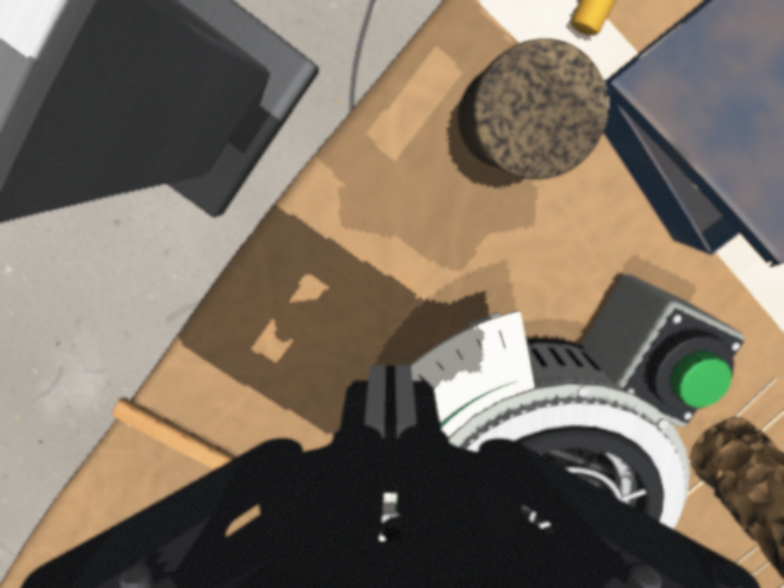

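```bash
python3 -c "
from h import *
rows([(.46,.06,.27,.45),(.475,-.11,.27,0)])"
```

```text
7
[[[0.174,-0.273,0.07],[0.0,0.011,0.0001]],[[0.169,-0.274,0.082],[0.0,0.011,0.0001]],[[0.163,-0.274,0.093],[0.0,0.011,0.0001]],[[0.333,-0.0,-0.126],[0.0,0.0179,-0.0]],[[0.345,-0.0,-0.088],[0.0,0.0179,-0.0]],[[0.352,-0.0,-0.049],[0.0,0.0179,-0.0]],[[0.356,-0.0,-0.009],[0.0,0.0179,-0.0]]]
```

Emit:
{"fn": "send_rows", "kwargs": {
  "plan": [
    [[0.175, -0.275, 0.07], [0, 0.011, 0]],
    [[0.17, -0.275, 0.08], [0, 0.011, 0]],
    [[0.165, -0.275, 0.095], [0, 0.011, 0]],
    [[0.335, 0, -0.125], [0, 0.018, 0]],
    [[0.345, 0, -0.09], [0, 0.018, 0]],
    [[0.35, 0, -0.05], [0, 0.018, 0]],
    [[0.355, 0, -0.01], [0, 0.018, 0]],
    [[0, 0, 0], [0, 0, 0]],
    [[0, 0, 0], [0, 0, 0]]
  ]
}}

```text
time: 8.75
eef_pos: [0.4745, -0.1121, 0.2694]
tcp_rot: [-0.499, 0.502, -0.501, 0.498]
contact_force: [-0.4, 0.6, 0.5]
opening: 0.001
```

```bash
python3 - <<'E'
from h import *
s=get_state();c=read_camera('wrist');T=pose(c,s);print(s['time'],s['eef_pos'],lever(s),s['dq'])
np.savez('v5.npz',T=T);cv2.imwrite('pics/w5.png',c['img'])
uv=proj(c,T,[[.47,-.02,.08]])[0];print(uv)
x,y=int(max(0,min(360,uv[0]-80))),int(max(0,uv[1]-80));print(x,y)
cv2.imwrite('pics/w5z.png',cv2.resize(c['img'][y:y+150,x:x+200],None,fx=4,fy=4,interpolation=cv2.INTER_CUBIC))
E
```

```text
8.75 [ 0.4745 -0.1121  0.2694] -0.005970396588268263 [ 0.0467 -0.0183  0.014   0.0067  0.0028 -0.0005]
[273.5719  84.5967]
193 4
```

View pics/w5z.png

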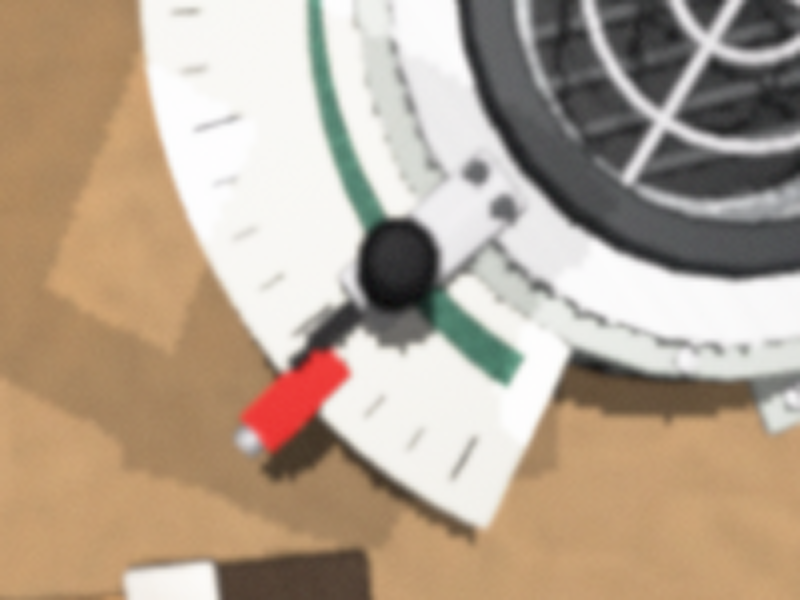

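Clear view: the pointer tip is near (298,360) in the crop and the red tab runs from about (333,362) to (258,432), so the pointer is slightly short. I'll compute the gap.

```bash
cat >> h.py <<'E'
def angles(c,T,ptrs,C=C):
    _,r=masks(c['img']);n,l,st,ce=cv2.connectedComponentsWithStats(r)
    i=1+np.argmax(st[1:,4]);ys,xs=np.nonzero(l==i)
    f=lambda uv,z:hit(c,T,uv,z)[:2]-C
    P=np.array([f(q,.071) for q in zip(xs,ys)]);rr=np.linalg.norm(P,axis=1);a=np.arctan2(-P[:,1],-P[:,0])
    for lo,hi in [(.122,.128),(.128,.134),(.134,.142)]:
        m=(rr>lo)&(rr<hi)
        if m.any():print('mk',lo,hi,a[m].min(),a[m].max(),a[m].mean())
    print('mk all',rr.min(),rr.max(),a.mean())
    for uv,z in ptrs:
        p=f(uv,z);print('p',uv,z,np.linalg.norm(p),np.arctan2(-p[1],-p[0]))
E
python3 - <<'E'
from h import *
c=read_camera('wrist');T=np.load('v5.npz')['T'];c['img']=cv2.imread('pics/w5.png')
p=lambda u,v:(193+u/4,4+v/4)
def circ(z):
  pass
for CC in (C,C+[.003,0],C-[.003,0],C+[0,.003]):
  print(CC);angles(c,T,[(p(298,360),.074),(p(330,328),.074),(p(397,263),.121),(p(490,188),.083)],CC)
E
```

```text
[0.56  0.054]
mk 0.122 0.128 0.7134647768249504 0.7806397339932564 0.7477111122275836
mk 0.128 0.134 0.7068542455208766 0.7891173838266125 0.746794780087516
mk 0.134 0.142 0.7082505362927042 0.7886047819635239 0.7490497245133605
mk all 0.12011826895360264 0.14451470004765699 0.7483176179244837
p (267.5, 94.0) 0.074 0.12590846381340778 0.707963366752246
p (275.5, 86.0) 0.074 0.11590667495707296 0.7036330549420011
p (292.25, 69.75) 0.121 0.0991627359858781 0.712117055169167
p (315.5, 51.0) 0.083 0.07128446038893332 0.7122713528891157
[0.563 0.054]
mk 0.122 0.128 0.6977168767152433 0.7637262541885936 0.7320160798570753
mk 0.128 0.134 0.6922799227325607 0.7731917757337763 0.7323710871667949
mk 0.134 0.142 0.6928852030768184 0.7730897652338236 0.7328180025561262
mk all 0.12228891637373475 0.14666728614209076 0.7331430402056864
p (267.5, 94.0) 0.074 0.1282023714282543 0.6927457149897402
p (275.5, 86.0) 0.074 0.1182101011730261 0.6872125998540846
p (292.25, 69.75) 0.121 0.10145261741412492 0.6927933998276852
p (315.5, 51.0) 0.083 0.07358122532654598 0.6856219478073914
[0.557 0.054]
mk 0.122
[... 355 characters left out ...]
 0.11363576276803031 0.7207145684974765
p (292.25, 69.75) 0.121 0.0969116238447851 0.7323462809120064
p (315.5, 51.0) 0.083 0.06904166760244769 0.7406734393944291
[0.56  0.057]
mk 0.122 0.128 0.7317025229538487 0.7980808733639656 0.76626330314233
mk 0.128 0.134 0.7239608716006625 0.8049231230772421 0.7632785805700613
mk 0.134 0.142 0.7242672485174552 0.8045189013929396 0.7642573929636806
mk all 0.1222265986062851 0.14663531729600532 0.7646812847899088
p (267.5, 94.0) 0.074 0.12787963784160644 0.7257862527737282
p (275.5, 86.0) 0.074 0.11786985003768632 0.723041186981282
p (292.25, 69.75) 0.121 0.10114854566561146 0.7345704818892518
p (315.5, 51.0) 0.083 0.07328031122352358 0.7432619640464001
```

```bash
python3 -c "
from h import *
rows([(.457,.024,.25,.70),(.457,.024,.112,.70)])"
```

```text
10
[[[-0.186,0.028,-0.025],[0.0,-0.0186,-0.0]],[[-0.188,0.028,-0.003],[0.0,-0.0186,-0.0]],[[-0.187,0.028,0.019],[0.0,-0.0186,-0.0]],[[-0.184,0.028,0.041],[0.0,-0.0186,-0.0]],[[-0.178,0.028,0.062],[0.0,-0.0186,-0.0]],[[-0.169,0.028,0.082],[0.0,-0.0186,-0.0]],[[0.0,0.287,0.0],[0.0,-0.0001,-0.0001]],[[0.0,0.287,0.0],[0.0,-0.0001,-0.0001]],[[0.0,0.287,0.0],[0.0,-0.0001,-0.0001]],[[-0.0,0.287,0.0],[0.0,-0.0001,-0.0001]]]
```

Emit:
{"fn": "send_rows", "kwargs": {
  "plan": [
    [[-0.186, 0.028, -0.025], [0, -0.0186, 0]],
    [[-0.188, 0.028, -0.003], [0, -0.0186, 0]],
    [[-0.187, 0.028, 0.019], [0, -0.0186, 0]],
    [[-0.184, 0.028, 0.041], [0, -0.0186, 0]],
    [[-0.178, 0.028, 0.062], [0, -0.0186, 0]],
    [[-0.169, 0.028, 0.082], [0, -0.0186, 0]],
    [[0, 0, 0], [0, 0, 0]],
    [[0, 0.28, 0], [0, 0, 0]],
    [[0, 0.28, 0], [0, 0, 0]],
    [[0, 0.28, 0], [0, 0, 0]],
    [[0, 0.28, 0], [0, 0, 0]],
    [[0, 0, 0], [0, 0, 0]]
  ]
}}

```text
time: 10.05
eef_pos: [0.4534, 0.0246, 0.1114]
tcp_rot: [0.642, -0.302, 0.295, -0.64]
contact_force: [-0.2, 0.1, -0.4]
opening: -0.004
```

```bash
python3 -c "
from h import *
s=get_state();print(s['time'],s['eef_pos'],lever(s),s['contact_force'])
rows([(.4720,.0066,.112,.70),(.4760,.0018,.112,.70)],step=.004)"
```

```text
10.05 [0.4534 0.0246 0.1114] 0.6980282316073435 [-0.2401  0.0544 -0.3767]
9
[[[0.031,-0.001,0.003],[0.0002,-0.0,-0.0002]],[[0.031,-0.001,0.003],[0.0002,-0.0,-0.0002]],[[0.031,-0.001,0.003],[0.0002,-0.0,-0.0002]],[[0.031,-0.001,0.003],[0.0002,-0.0,-0.0002]],[[0.031,-0.001,0.003],[0.0002,-0.0,-0.0002]],[[0.031,-0.001,0.003],[0.0002,-0.0,-0.0002]],[[0.031,-0.001,0.003],[0.0002,-0.0,-0.0002]],[[0.025,0.0,0.001],[-0.0001,-0.0002,0.0001]],[[0.025,0.0,0.001],[-0.0001,-0.0002,0.0001]]]
```

Emit:
{"fn": "send_rows", "kwargs": {
  "plan": [
    [[0.03, 0, 0.003], [0, 0, 0]],
    [[0.03, 0, 0.003], [0, 0, 0]],
    [[0.03, 0, 0.003], [0, 0, 0]],
    [[0.03, 0, 0.003], [0, 0, 0]],
    [[0.03, 0, 0.003], [0, 0, 0]],
    [[0.03, 0, 0.003], [0, 0, 0]],
    [[0.03, 0, 0.003], [0, 0, 0]],
    [[0.02, 0, 0], [0, 0, 0]],
    [[0.02, 0, 0], [0, 0, 0]],
    [[0, 0, 0], [0, 0, 0]],
    [[0, 0, 0], [0, 0, 0]]
  ]
}}

```text
time: 11.15
eef_pos: [0.4782, 0.0025, 0.1158]
tcp_rot: [0.641, -0.299, 0.299, -0.641]
contact_force: [-1.9, 1.7, 0.7]
opening: -0.001
```

```bash
python3 -c "
from h import *
s=get_state();t=lever(s);print(s['time'],s['eef_pos'],t,s['contact_force'])
x=np.array([np.sin(t),-np.cos(t)]);k=np.array([.4882,-.0127]);print('left to go',(k-np.array(s['eef_pos'])[:2])@x-.019)"
```

```text
11.15 [0.4782 0.0025 0.1158] 0.698528547385729 [-1.8513  1.7254  0.7115]
left to go -0.0009154141938516012
```

Emit:
{"fn": "send_rows", "kwargs": {
  "plan": [
    [[-0.1, 0, 0], [0, 0, 0]],
    [[-0.15, 0, 0], [0, 0, 0]],
    [[0, -0.35, 0], [0, 0, 0]],
    [[0, -0.35, 0], [0, 0, 0]],
    [[0, -0.35, 0], [0, 0, 0]],
    [[0.17, -0.08, -0.08], [0, 0.0186, 0]],
    [[0.178, -0.08, -0.062], [0, 0.0186, 0]],
    [[0.184, -0.03, -0.041], [0, 0.0186, 0]],
    [[0.187, -0.03, -0.019], [0, 0.0186, 0]],
    [[0.188, 0, 0.003], [0, 0.0186, 0]],
    [[0.186, 0, 0.025], [0, 0.0186, 0]],
    [[0, 0, 0], [0, 0, 0]]
  ]
}}

```text
time: 12.35
eef_pos: [0.4924, -0.1065, 0.2682]
tcp_rot: [0.499, -0.501, 0.502, -0.499]
contact_force: [-0.0, -0.4, 0.5]
opening: 0.001
```

Emit:
{"fn": "send_rows", "kwargs": {
  "plan": [
    [[0, 0, 0], [0, 0, 0]]
  ]
}}

```text
time: 12.45
eef_pos: [0.492, -0.1048, 0.268]
tcp_rot: [-0.5, 0.501, -0.5, 0.5]
contact_force: [-0.3, 0.1, 0.2]
opening: 0.0
```

```bash
python3 - <<'E'
from h import *
s=get_state();c=read_camera('wrist');T=pose(c,s);print(s['time'],s['eef_pos'],lever(s),s['dq'])
np.savez('v6.npz',T=T);cv2.imwrite('pics/w6.png',c['img'])
uv=proj(c,T,[[.47,-.02,.08]])[0];print(uv)
x,y=int(max(0,min(360,uv[0]-80))),int(max(0,uv[1]-80));print(x,y)
cv2.imwrite('pics/w6z.png',cv2.resize(c['img'][y:y+150,x:x+200],None,fx=4,fy=4,interpolation=cv2.INTER_CUBIC))
E
```

```text
12.45 [ 0.492  -0.1048  0.268 ] -0.0010648287189023373 [ 0.015  -0.0054  0.0041  0.0012 -0.      0.0014]
[253.9051  93.1573]
173 13
```

View pics/w6z.png

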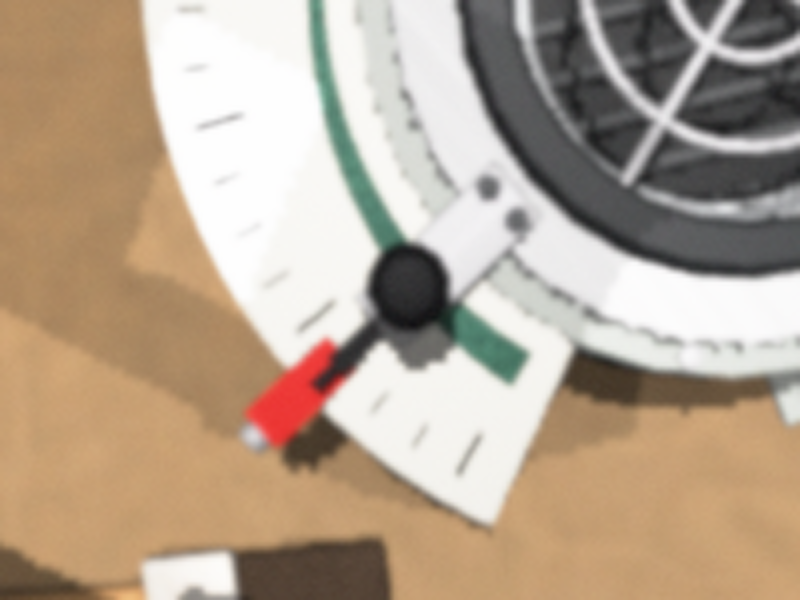

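```bash
python3 - <<'E'
from h import *
c=read_camera('wrist');T=np.load('v6.npz')['T'];c['img']=cv2.imread('pics/w6.png')
p=lambda u,v:(173+u/4,13+v/4)
_,r=masks(c['img'])
o=cv2.resize(r[13:163,173:373],(800,600),interpolation=cv2.INTER_NEAREST)
cnt=max(cv2.findContours(o,0,2)[0],key=cv2.contourArea);print(cv2.minAreaRect(cnt),cv2.convexHull(cnt)[:,0].tolist())
angles(c,T,[(p(321,382),.074),(p(350,351),.074),(p(408,287),.121),(p(503,203),.083)])
print(T[:3,3])
E
```

```text
((299.5, 393.5), (52.32590103149414, 108.8944320678711), 45.0) [[327, 344], [331, 348], [339, 376], [339, 383], [315, 415], [287, 443], [272, 443], [248, 415], [248, 408], [280, 376], [324, 344]]
mk 0.122 0.128 0.7132661897823152 0.7793618702028022 0.7381338369704437
mk 0.128 0.134 0.7062134728411749 0.787709125951962 0.7460077362502484
mk 0.134 0.142 0.7071312987905517 0.787447062678778 0.747877854241175
mk all 0.12014103570830002 0.1439417055994958 0.7449076309584249
p (253.25, 108.5) 0.074 0.12631901928823897 0.7633714208746759
p (260.5, 100.75) 0.074 0.11679430531233459 0.760940470385042
p (275.0, 84.75) 0.121 0.09859589904897104 0.7677371010085837
p (298.75, 63.75) 0.083 0.07122111735204713 0.7730670478501274
[ 0.492  -0.0248  0.3965]
```

```bash
python3 -c "
from h import *
rows([(.519,-.046,.25,.75),(.519,-.046,.114,.75)])"
```

```text
10
[[[-0.081,0.025,0.037],[0.0,-0.0199,-0.0]],[[-0.076,0.025,0.047],[0.0,-0.0199,-0.0]],[[-0.069,0.025,0.056],[0.0,-0.0199,-0.0]],[[-0.062,0.025,0.065],[0.0,-0.0199,-0.0]],[[-0.053,0.025,0.072],[0.0,-0.0199,-0.0]],[[-0.044,0.025,0.078],[0.0,-0.0199,-0.0]],[[0.0,0.284,0.0],[-0.0,-0.0,-0.0]],[[0.0,0.284,0.0],[-0.0,-0.0,-0.0]],[[0.0,0.284,0.0],[-0.0,-0.0,-0.0]],[[0.0,0.284,0.0],[-0.0,-0.0,-0.0]]]
```

Emit:
{"fn": "send_rows", "kwargs": {
  "plan": [
    [[-0.081, 0.025, 0.037], [0, -0.02, 0]],
    [[-0.076, 0.025, 0.047], [0, -0.02, 0]],
    [[-0.069, 0.025, 0.056], [0, -0.02, 0]],
    [[-0.062, 0.025, 0.065], [0, -0.02, 0]],
    [[-0.053, 0.025, 0.072], [0, -0.02, 0]],
    [[-0.044, 0.025, 0.078], [0, -0.02, 0]],
    [[0, 0, 0], [0, 0, 0]],
    [[0, 0.28, 0], [0, 0, 0]],
    [[0, 0.28, 0], [0, 0, 0]],
    [[0, 0.28, 0], [0, 0, 0]],
    [[0, 0.28, 0], [0, 0, 0]],
    [[0, 0, 0], [0, 0, 0]]
  ]
}}

```text
time: 13.75
eef_pos: [0.5154, -0.046, 0.1111]
tcp_rot: [0.649, -0.286, 0.278, -0.648]
contact_force: [-0.8, 0.3, -0.7]
opening: -0.001
```

```bash
cat > st.py <<'E'
from h import *
s=get_state();t=lever(s);print(s['time'],s['eef_pos'],t,s['contact_force'])
x=np.array([np.sin(t),-np.cos(t)]);d=np.array(s['eef_pos'])[:2]-np.array([.4881,-.0126])
print('along x past target contact (mm)',1e3*(d@x-.0195),'z off',1e3*d@[np.cos(t),np.sin(t)],'push force',-np.array(s['contact_force'])[:2]@x)
E
python3 st.py
```

```text
13.75 [ 0.5154 -0.046   0.1111] 0.7498149923365182 [-0.8407  0.2524 -0.7334]
along x past target contact (mm) 23.570230935691672 z off -2.830413818808298 push force 0.7576904972887505
```

Emit:
{"fn": "send_rows", "kwargs": {
  "plan": [
    [[-0.05, 0, 0], [0, 0, 0]],
    [[-0.05, 0, 0], [0, 0, 0]],
    [[-0.045, 0, 0], [0, 0, 0]],
    [[-0.015, 0, 0], [0, 0, 0]],
    [[0, 0, 0], [0, 0, 0]],
    [[0, 0, 0], [0, 0, 0]]
  ]
}}

```text
time: 14.35
eef_pos: [0.5066, -0.0333, 0.1166]
tcp_rot: [-0.649, 0.281, -0.282, 0.649]
contact_force: [-0.5, -0.7, -0.1]
opening: -0.004
```

```bash
python3 st.py
```

```text
14.35 [ 0.5066 -0.0333  0.1166] 0.7513518619182027 [-0.4836 -0.6969 -0.0846]
along x past target contact (mm) 8.31485310879508 z off -0.6021139792683357 push force -0.1791172353519508
```

Emit:
{"fn": "send_rows", "kwargs": {
  "plan": [
    [[-0.03, 0.01, 0], [0, 0, 0]],
    [[-0.02, 0.01, 0], [0, 0, 0]],
    [[0, 0, 0], [0, 0, 0]],
    [[0, 0, 0], [0, 0, 0]]
  ]
}}

```text
time: 14.75
eef_pos: [0.5021, -0.0289, 0.1134]
tcp_rot: [0.649, -0.282, 0.282, -0.649]
contact_force: [0.2, 0.3, 0.2]
opening: -0.0
```

```bash
python3 st.py
```

```text
14.75 [ 0.5021 -0.0289  0.1134] 0.7512689432068382 [0.1879 0.2832 0.1657]
along x past target contact (mm) 1.962518336457629 z off -0.8472989400017729 push force 0.07873502880496902
```

No contact yet. Next, 1.2 mm, then the rest.

Emit:
{"fn": "send_rows", "kwargs": {
  "plan": [
    [[-0.01, 0, 0], [0, 0, 0]],
    [[0, 0, 0], [0, 0, 0]],
    [[0, 0, 0], [0, 0, 0]]
  ]
}}

```text
time: 15.05
eef_pos: [0.5016, -0.0282, 0.1136]
tcp_rot: [0.649, -0.282, 0.282, -0.649]
contact_force: [1.1, 0.3, -0.2]
opening: 0.0
```

```bash
python3 st.py
```

```text
15.05 [ 0.5016 -0.0282  0.1136] 0.7512230424952115 [ 1.0888  0.2852 -0.2299]
along x past target contact (mm) 1.0736568910849862 z off -0.7752612442750341 push force -0.5346590816164344
```

Emit:
{"fn": "send_rows", "kwargs": {
  "plan": [
    [[-0.009, 0, 0], [0, 0, 0]],
    [[0, 0, 0], [0, 0, 0]],
    [[0, 0, 0], [0, 0, 0]]
  ]
}}

```text
time: 15.35
eef_pos: [0.501, -0.0276, 0.1137]
tcp_rot: [0.649, -0.281, 0.282, -0.648]
contact_force: [2.0, -2.4, -0.9]
opening: -0.003
```

```bash
python3 st.py
```

```text
15.35 [ 0.501  -0.0276  0.1137] 0.7511900670018841 [ 1.9997 -2.4138 -0.891 ]
along x past target contact (mm) 0.2786994743790815 z off -0.7829511142122694 push force -3.129019009519854
```

Emit:
{"fn": "send_rows", "kwargs": {
  "plan": [
    [[-0.008, 0, 0], [0, 0, 0]],
    [[0, 0, 0], [0, 0, 0]],
    [[0, 0, 0], [0, 0, 0]]
  ]
}}

```text
time: 15.65
eef_pos: [0.5001, -0.0267, 0.1137]
tcp_rot: [0.649, -0.282, 0.282, -0.649]
contact_force: [1.1, -3.0, -0.2]
opening: -0.001
```

```bash
python3 st.py; python3 -c "
from h import *
rows([(.519,-.046,.114,.75),(.519,-.046,.25,.75),(.49,-.105,.268,0)])"
```

```text
15.65 [ 0.5001 -0.0267  0.1137] 0.7512998889354295 [ 1.0551 -3.0191 -0.1878]
along x past target contact (mm) -1.0362652495366844 z off -0.8387752022706126 push force -2.9265732396464568
11
[[[0.225,-0.003,0.005],[0.0,0.0002,0.0001]],[[-0.0,-0.283,0.0],[0.0,0.0,-0.0]],[[-0.0,-0.283,0.0],[0.0,0.0,-0.0]],[[-0.0,-0.283,0.0],[0.0,0.0,-0.0]],[[-0.0,-0.283,0.0],[0.0,0.0,-0.0]],[[0.032,-0.025,-0.085],[0.0,0.0199,-0.0]],[[0.043,-0.025,-0.081],[0.0,0.0199,-0.0]],[[0.053,-0.025,-0.075],[0.0,0.0199,-0.0]],[[0.061,-0.025,-0.067],[0.0,0.0199,-0.0]],[[0.069,-0.025,-0.059],[0.0,0.0199,-0.0]],[[0.076,-0.025,-0.05],[0.0,0.0199,-0.0]]]
```

Moved about 1.8 mm from onset at most. Back off and look.

Emit:
{"fn": "send_rows", "kwargs": {
  "plan": [
    [[0.1, 0, 0], [0, 0, 0]],
    [[0.12, 0, 0], [0, 0, 0]],
    [[0, -0.32, 0], [0, 0, 0]],
    [[0, -0.32, 0], [0, 0, 0]],
    [[0, -0.32, 0], [0, 0, 0]],
    [[0.03, -0.07, -0.085], [0, 0.02, 0]],
    [[0.043, -0.05, -0.08], [0, 0.02, 0]],
    [[0.053, -0.05, -0.075], [0, 0.02, 0]],
    [[0.06, -0.05, -0.067], [0, 0.02, 0]],
    [[0.07, -0.05, -0.06], [0, 0.02, 0]],
    [[0.076, -0.05, -0.05], [0, 0.02, 0]],
    [[0, 0, 0], [0, 0, 0]]
  ]
}}

```text
time: 16.85
eef_pos: [0.4894, -0.106, 0.2683]
tcp_rot: [0.499, -0.501, 0.502, -0.499]
contact_force: [0.4, -0.5, -0.2]
opening: -0.004
```

Emit:
{"fn": "send_rows", "kwargs": {
  "plan": [
    [[0, 0, 0], [0, 0, 0]]
  ]
}}

```text
time: 16.95
eef_pos: [0.4892, -0.1048, 0.2672]
tcp_rot: [-0.5, 0.5, -0.5, 0.5]
contact_force: [-0.6, -0.3, -1.1]
opening: 0.002
```

```bash
python3 - <<'E'
from h import *
s=get_state();c=read_camera('wrist');T=pose(c,s);print(s['time'],s['eef_pos'],lever(s),T[:3,3])
np.savez('v7.npz',T=T);cv2.imwrite('pics/w7.png',c['img'])
uv=proj(c,T,[[.47,-.02,.08]])[0]
x,y=int(max(0,min(360,uv[0]-80))),int(max(0,uv[1]-80));print(x,y)
cv2.imwrite('pics/w7z.png',cv2.resize(c['img'][y:y+150,x:x+200],None,fx=4,fy=4,interpolation=cv2.INTER_CUBIC))
angles(c,T,[])
E
```

```text
16.95 [ 0.4892 -0.1048  0.2672] -0.0011273468888850391 [ 0.4892 -0.0248  0.3956]
176 13
mk 0.122 0.128 0.7135881284728866 0.7802101675302119 0.7504549893783667
mk 0.128 0.134 0.7070289033971775 0.7884151241032096 0.7467614661045849
mk 0.134 0.142 0.7079549516885633 0.7881603530614505 0.7486144920490598
mk all 0.1192659173999126 0.14382688843753458 0.7487999963140638
```

View pics/w7z.png

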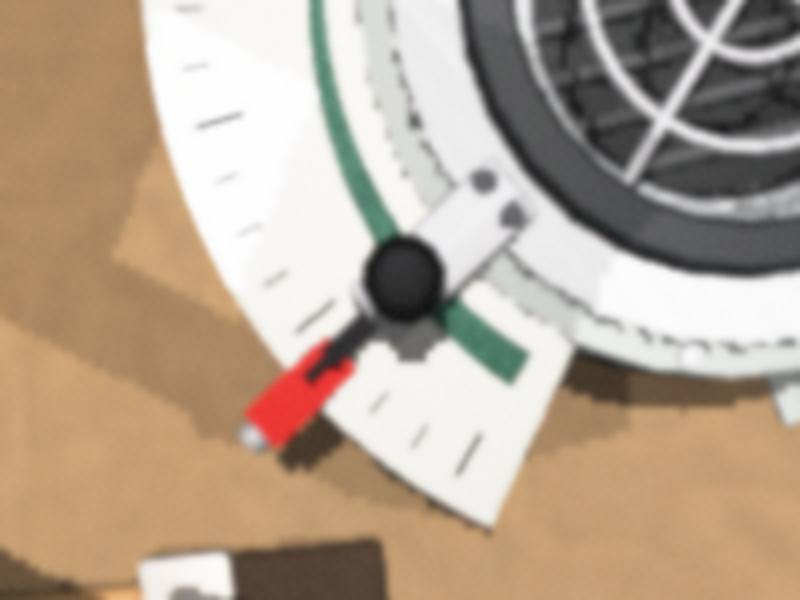

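```bash
python3 - <<'E'
from h import *
c=read_camera('wrist');T=np.load('v7.npz')['T'];c['img']=cv2.imread('pics/w7.png')
p=lambda u,v:(176+u/4,13+v/4)
angles(c,T,[(p(314,376),.074),(p(345,345),.074),(p(404,278),.121)])
rows([(.555,.164,.24,1.5)])
E
```

```text
mk 0.122 0.128 0.7135881284728866 0.7802101675302119 0.7504549893783667
mk 0.128 0.134 0.7070289033971775 0.7884151241032096 0.7467614661045849
mk 0.134 0.142 0.7079549516885633 0.7881603530614505 0.7486144920490598
mk all 0.1192659173999126 0.14382688843753458 0.7487999963140638
p (254.5, 107.0) 0.074 0.12650419301448554 0.7478186514061739
p (262.25, 99.25) 0.074 0.11670078386802266 0.7467538260833789
p (277.0, 82.5) 0.121 0.09837804827336347 0.7478466703603742
11
[[[-0.203,0.02,0.05],[0.0,-0.0217,-0.0]],[[-0.195,0.02,0.077],[0.0,-0.0217,-0.0]],[[-0.182,0.02,0.103],[0.0,-0.0217,-0.0]],[[-0.167,0.02,0.127],[0.0,-0.0217,-0.0]],[[-0.148,0.02,0.148],[0.0,-0.0217,-0.0]],[[-0.126,0.02,0.167],[0.0,-0.0217,-0.0]],[[-0.103,0.02,0.182],[0.0,-0.0217,-0.0]],[[-0.077,0.02,0.195],[0.0,-0.0217,-0.0]],[[-0.05,0.02,0.203],[0.0,-0.0217,-0.0]],[[-0.022,0.02,0.208],[0.0,-0.0217,-0.0]],[[0.007,0.02,0.209],[0.0,-0.0217,-0.0]]]
```

Pointer 0.748 against marker 0.748: set. Now over to the button.

Emit:
{"fn": "send_rows", "kwargs": {
  "plan": [
    [[-0.203, 0.02, 0.05], [0, -0.0217, 0]],
    [[-0.195, 0.02, 0.077], [0, -0.0217, 0]],
    [[-0.182, 0.02, 0.103], [0, -0.0217, 0]],
    [[-0.167, 0.02, 0.127], [0, -0.0217, 0]],
    [[-0.148, 0.02, 0.148], [0, -0.0217, 0]],
    [[-0.126, 0.02, 0.167], [0, -0.0217, 0]],
    [[-0.103, 0.02, 0.182], [0, -0.0217, 0]],
    [[-0.077, 0.02, 0.195], [0, -0.0217, 0]],
    [[-0.05, 0.02, 0.203], [0, -0.0217, 0]],
    [[-0.022, 0.02, 0.208], [0, -0.0217, 0]],
    [[0.007, 0.02, 0.209], [0, -0.0217, 0]],
    [[0, 0, 0], [0, 0, 0]]
  ]
}}

```text
time: 18.25
eef_pos: [0.5551, 0.1664, 0.2396]
tcp_rot: [-0.706, 0.025, -0.023, 0.707]
contact_force: [-0.6, 1.2, -1.0]
opening: 0.001
```

```bash
python3 - <<'E'
from h import *
s=get_state();c=read_camera('wrist');T=pose(c,s);print(s['time'],s['eef_pos'],lever(s))
g,r=masks(c['img'])
for a,p in blobs(g,20): print('green',a,p,hit(c,T,p,.087))
cv2.imwrite('pics/w8.png',c['img'])
rows([(.555,.164,.13,1.5)])
E
```

```text
18.25 [0.5551 0.1664 0.2396] 1.5029987151459687
green 37 [ 83.4595 126.4324] [0.4831 0.0097 0.087 ]
green 61 [ 63.2951 155.7049] [ 0.5055 -0.014   0.087 ]
green 890 [277.0393 196.3079] [0.5539 0.165  0.087 ]
3
[[[0.001,0.305,-0.003],[0.0,-0.0,-0.0001]],[[0.001,0.305,-0.003],[0.0,-0.0,-0.0001]],[[0.0,0.305,-0.003],[0.0,-0.0,-0.0001]]]
```

Emit:
{"fn": "send_rows", "kwargs": {
  "plan": [
    [[0, 0.3, 0], [0, 0, 0]],
    [[0, 0.3, 0], [0, 0, 0]],
    [[0, 0.25, 0], [0, 0, 0]],
    [[0, 0.15, 0], [0, 0, 0]],
    [[0, 0, 0], [0, 0, 0]],
    [[0, 0, 0], [0, 0, 0]]
  ]
}}

```text
time: 18.9
eef_pos: [0.5555, 0.1631, 0.1211]
tcp_rot: [0.707, -0.027, 0.026, -0.707]
contact_force: [-0.3, 0.5, -0.4]
opening: 0.001
```

```bash
python3 -c "
from h import *
s=get_state();print(s['time'],s['eef_pos'],s['contact_force']);rows([(.554,.165,.108,1.5)],step=.01)"
```

```text
18.9 [0.5555 0.1631 0.1211] [-0.3242  0.5414 -0.4176]
2
[[[-0.007,0.055,0.007],[0.0,-0.0003,-0.0]],[[-0.007,0.055,0.007],[0.0,-0.0003,-0.0]]]
```

Emit:
{"fn": "send_rows", "kwargs": {
  "plan": [
    [[-0.007, 0.055, 0.007], [0, 0, 0]],
    [[-0.007, 0.055, 0.007], [0, 0, 0]],
    [[0, 0.03, 0], [0, 0, 0]],
    [[0, 0.03, 0], [0, 0, 0]],
    [[0, 0.02, 0], [0, 0, 0]],
    [[0, 0, 0], [0, 0, 0]]
  ]
}}

```text
time: 19.5
eef_pos: [0.5538, 0.1656, 0.0983]
tcp_rot: [-0.707, 0.026, -0.026, 0.707]
contact_force: [-1.3, 0.3, 3.7]
opening: 0.0
```

Emit:
{"fn": "send_rows", "kwargs": {
  "plan": [
    [[0, 0.015, 0], [0, 0, 0]],
    [[0, 0.01, 0], [0, 0, 0]],
    [[0, 0, 0], [0, 0, 0]]
  ]
}}

```text
time: 19.8
eef_pos: [0.5539, 0.1656, 0.0965]
tcp_rot: [0.707, -0.026, 0.026, -0.707]
contact_force: [-5.7, -0.9, 9.2]
opening: 0.002
```

Emit:
{"fn": "send_rows", "kwargs": {
  "plan": [
    [[0, 0.01, 0], [0, 0, 0]],
    [[0, 0, 0], [0, 0, 0]],
    [[0, 0, 0], [0, 0, 0]]
  ]
}}

```text
time: 20.1
eef_pos: [0.5539, 0.1656, 0.0964]
tcp_rot: [0.707, -0.026, 0.026, -0.707]
contact_force: [-7.6, -0.7, 14.8]
opening: 0.003
```

The position no longer moves (0.0964) while the force climbs to 15 N, so the button is on its bottom. Now release.

Emit:
{"fn": "send_rows", "kwargs": {
  "plan": [
    [[0, -0.05, 0], [0, 0, 0]],
    [[0, -0.1, 0], [0, 0, 0]],
    [[0, -0.3, 0], [0, 0, 0]],
    [[0, -0.35, 0], [0, 0, 0]],
    [[0, -0.35, 0], [0, 0, 0]],
    [[0, 0, 0], [0, 0, 0]],
    [[0, 0, 0], [0, 0, 0]]
  ]
}}

```text
time: 20.8
eef_pos: [0.5546, 0.1655, 0.2334]
tcp_rot: [-0.706, 0.025, -0.027, 0.707]
contact_force: [-0.2, -0.2, -1.7]
opening: -0.004
```

```bash
python3 - <<'E'
from h import *
s=get_state();c=read_camera('wrist');T=pose(c,s);print(s['time'],s['eef_pos'],s['contact_force'],lever(s))
g,r=masks(c['img'])
for z in (.087,.081):
  for a,p in blobs(g,200): print('green',a,p,hit(c,T,p,z))
rows([(.50,-.105,.265,0)])
E
```

```text
20.8 [0.5546 0.1655 0.2334] [-0.1644 -0.1733 -1.6659] 1.4970207807648117
green 922 [278.0792 197.7657] [0.5537 0.165  0.087 ]
green 922 [278.0792 197.7657] [0.5555 0.1648 0.081 ]
11
[[[-0.025,-0.025,-0.207],[0.0,0.0217,-0.0]],[[0.003,-0.025,-0.209],[0.0,0.0217,-0.0]],[[0.031,-0.025,-0.206],[0.0,0.0217,-0.0]],[[0.059,-0.025,-0.2],[0.0,0.0217,-0.0]],[[0.086,-0.025,-0.19],[0.0,0.0217,-0.0]],[[0.111,-0.025,-0.177],[0.0,0.0217,-0.0]],[[0.134,-0.025,-0.16],[0.0,0.0217,-0.0]],[[0.154,-0.025,-0.141],[0.0,0.0217,-0.0]],[[0.172,-0.025,-0.118],[0.0,0.0217,-0.0]],[[0.187,-0.025,-0.094],[0.0,0.0217,-0.0]],[[0.198,-0.025,-0.067],[0.0,0.0217,-0.0]]]
```

The button is up again. Last check from the earlier viewpoint, compared numerically.

Emit:
{"fn": "send_rows", "kwargs": {
  "plan": [
    [[-0.025, -0.025, -0.207], [0, 0.0217, 0]],
    [[0.003, -0.025, -0.209], [0, 0.0217, 0]],
    [[0.031, -0.025, -0.206], [0, 0.0217, 0]],
    [[0.059, -0.025, -0.2], [0, 0.0217, 0]],
    [[0.086, -0.025, -0.19], [0, 0.0217, 0]],
    [[0.111, -0.025, -0.177], [0, 0.0217, 0]],
    [[0.134, -0.025, -0.16], [0, 0.0217, 0]],
    [[0.154, -0.025, -0.141], [0, 0.0217, 0]],
    [[0.172, -0.025, -0.118], [0, 0.0217, 0]],
    [[0.187, -0.025, -0.094], [0, 0.0217, 0]],
    [[0.12, -0.025, -0.04], [0, 0.0217, 0]],
    [[0, 0, 0], [0, 0, 0]]
  ]
}}

```text
time: 22.05
eef_pos: [0.5013, -0.0964, 0.2628]
tcp_rot: [-0.499, 0.502, -0.5, 0.498]
contact_force: [0.3, -0.6, 0.5]
opening: 0.001
```

Emit:
{"fn": "send_rows", "kwargs": {
  "plan": [
    [[0, 0, 0], [0, 0, 0]],
    [[0, 0, 0], [0, 0, 0]]
  ]
}}

```text
time: 22.25
eef_pos: [0.5019, -0.0943, 0.2635]
tcp_rot: [-0.5, 0.501, -0.499, 0.5]
contact_force: [0.6, 0.6, -0.1]
opening: 0.002
```

```bash
python3 - <<'E'
from h import *
s=get_state();c=read_camera('wrist');T=pose(c,s);print(s['time'],s['eef_pos'],s['contact_force'])
angles(c,T,[])
def knob(c,T,img):
    # dark knob top near expected place
    uv=proj(c,T,[[*(C-.098*np.array([np.cos(.748),np.sin(.748)])),.121]])[0];x,y=map(int,uv)
    w=img[y-14:y+15,x-14:x+15].max(2);m=(w<60).astype(np.uint8);b=max(blobs(m),key=lambda q:q[0])
    p=b[1]+[x-14,y-14];q=hit(c,T,p,.115)[:2]-C;print(b[0],p,np.linalg.norm(q),np.arctan2(-q[1],-q[0]))
knob(c,T,c['img']);knob(c,np.load('v7.npz')['T'],cv2.imread('pics/w7.png'))
e=read_camera('side')['img'];o=cv2.imread('pics/side1.png')
d=(cv2.absdiff(e,o).max(2)>60).astype(np.uint8)
n,_,st,_=cv2.connectedComponentsWithStats(d);print([list(map(int,q)) for q in st[1:] if q[4]>15])
E
```

```text
22.25 [ 0.5019 -0.0943  0.2635] [ 0.6368  0.5975 -0.0767]
mk 0.122 0.128 0.715632245362881 0.7821898289229333 0.7518123462981322
mk 0.128 0.134 0.7088141146785096 0.7856258030461561 0.7463923604808309
mk 0.134 0.142 0.7096792512291785 0.7894472031415886 0.7472429573794247
mk all 0.11945581926786167 0.14373534682142464 0.7484223354385046
359 [260.5961  98.1838] 0.09924319582804692 0.7521348523214343
325 [276.9538  83.1631] 0.09858492594468307 0.7491289496170713
[[38, 0, 59, 55, 1066], [136, 0, 11, 8, 33], [146, 9, 29, 22, 260], [106, 12, 8, 12, 47], [104, 25, 12, 10, 39], [145, 28, 100, 44, 517], [34, 33, 46, 4, 60], [131, 35, 3, 18, 24], [96, 36, 33, 101, 979], [223, 36, 16, 9, 62], [193, 40, 66, 34, 575], [253, 40, 8, 10, 30], [244, 54, 18, 12, 34], [37, 86, 11, 3, 17], [144, 88, 13, 12, 26], [39, 91, 19, 16, 131], [244, 90, 20, 4, 41], [242, 99, 3, 16, 17], [18, 112, 61, 39, 505], [75, 116, 7, 18, 68], [1, 122, 7, 12, 24], [5, 122, 8, 14, 37], [95, 128, 15, 3, 18], [92, 132, 5, 7, 23], [50, 141, 15, 10, 19], [252, 144, 27, 25, 208], [63, 149, 6, 33, 104], [244, 150, 8, 4, 24], [69, 154, 6, 26, 108], [38, 158, 25, 23, 353], [76, 160, 3, 21, 23], [124, 164, 6, 4, 19], [84, 180, 6, 6, 16], [242, 188, 22, 29, 208], [272, 195, 6, 7, 17], [0, 197, 93, 150, 3650], [108, 199, 46, 27, 488], [289, 198, 10, 9, 39], [268, 201, 9, 6, 22], [114, 240, 20, 9, 89], [186, 240, 50, 12, 306], [185, 253, 103, 17, 866]]
```

```bash
python3 -c "
from plant import *
print(sign_off())"
```

```text
the job is handed in; nothing more can be done
None
```

The extractor is set and started, and I handed the job in at about 22 s of the 45 s allowed.

- **Lever:** I pushed the knob round with closed fingertips at about 3 N. It went about 0.015 rad past the marker, so I pushed it back by that much. The pointer then measured 0.748 rad and the marker about 0.748 rad.
- **Button:** I pressed it only after that check. The tool stopped moving while the upward force rose to about 15 N, against the 5 N needed to bottom it, so it was fully down. I then released it.
- **Last checks:** From clear above, the knob measured 0.752 rad by an automatic dark-blob centroid. The same method gave 0.749 before the press, so any shift is within measuring noise. The marker had not moved.

**Less certain:**
- **Button up:** I judged it up again from the tool being clear and the green face looking the same as before. I did not measure its height.
- **Pictures:** The viewer reached its limit of 12 pictures, so the checks from the button press on were numerical only.
- **Brush:** The before/after side-view comparison showed changes near the brush. I took these as the arm's shadow, since the gripper never came near the brush, but I could not look to confirm.

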